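Fit a roller truck over its drive pin and hold it home for the clip

ROBOT

A 7-joint arm with a two-finger parallel gripper is mounted at the origin on the work surface. World frame = base frame: x ahead of the robot, y to its left, z up, the work surface at z = 0. Lengths are in m, angles in rad, forces in N, time in s.
With the tool pointing down it reaches from about 0.4 to 0.85 m from the base axis. Payload 4.5 kg.
Tool frame: the origin (TCP) lies on the centre line of the jaws, within the pads' length; the fingertips stand r.tip_extent ahead of it and the grasp point (between the pads) is the TCP (r.tip_extent is the distance from the TCP to the fingertips, in m); z points along the fingers, y is the line along which they close (so a half turn about z gives the same grasp; the last joint's range is limited). The gripper opens to 88 mm and grips with 3 to 60 N. Pads are 18 mm wide; open, the fingers measure 123 mm over their backs; the gripper's body (75 mm by 187 mm) begins 45 mm behind the grasp point.
Start: joints at [1.286, 0.689, -0.195, 1.565, 0.157, 0.902, -0.215], TCP at [0.196, -0.594, 0.258] pointing down, gripper open.
Joint ranges: [-3.01, 3.01], [-0.46, 2.08], [-1.47, 1.51], [0.13, 2.56], [-1, 4.14], [0.04, 2.09], [-2.66, 2.66]. Speed limits (rad/s): [2.57, 2.57, 3.14, 3.14, 3.14, 3.14, 3.14].

INTERFACE

Orientations are given as a unit quaternion [x, y, z, w].
In Python, from plant import sensors, vision, finish_job, r gives the robot as it stands. The module is installed in compiled form; this text tells all that it offers.
- The arm moves only by the tool step_arm, never from a script. Its argument "steps" is a list of rows, each a list of 2 entries, a list of its own where there are three numbers: the shift along the tool's x, y, z in cm, then the turn, a rotation vector about the tool's x, y, z in degrees. A call has 1 to 12 rows; each row shifts and turns the commanded pose from where the row before left it, along the tool's axes as they then stand; what a row does not reach is not made up. A row lasts 1/8 s, in which the tool goes at most 62.5 mm and 10.7 degrees, less where a joint would pass 70% of its speed; a pose out of reach is approached as far as the arm can. A call with a gripper value outside its range is refused whole. "claw" is the opening, from -1 (shut) to 1 (fully open), set as the call begins (left out, the last holds). The fingers move at their own pace and stop on an object; "grip_force" is the grip in N (left out, the last holds). Time passes only in rows, so rows that do not move let the fingers close. It gives the time, the measured TCP pose, the force, the opening and the grip force at its end, in the units of the state.
- sensors.get_state(): the state, without advancing time (a new reading comes with each control period).
- vision.snapshot(name): name is "scene" or "top" or "wrist"; returns a dict with "img" (384x512x3 uint8, red, green, blue), "fx", "fy", "cx", "cy" (pixels), "k1" (the pictures are not rectified: a ray, as slopes to the right and down, at radius r is drawn at 1 + k1 r^2 times it, then the intrinsics apply), "position" and "rotation" of the camera in the world. Camera axes: x right, y down, z forward; pixel columns grow to the right and rows downward; lengths in m; the calibration is good to about 2 mm. A picture is of the moment at which its call begins. There is no depth.
- finish_job(): hands the job in; it is judged then, once.
The state is a dict: "clock": time; "q": joint angles; "qd": joint speeds; "joint_torque": joint torques, N m; "tool_pos": TCP position; "eef_rot": TCP orientation; "contact_force": force on the tool from outside, world axes, zero at the start; "moment": the same for the moment, N m; "opening": opening from 0.0 (shut) to 1.0 (fully open); "finger_force": force on a finger pad.
Only numpy, scipy, OpenCV 4.12 (cv2) and the standard library are available. Lean on these libraries where they do the work, as an engineer would, in place of code of your own. Each camera call takes 0.05 s, during which the arm holds its last target. There are 200 camera calls.

TASK

Fit the loose truck (the small wheel with the knurled brass collar) on the bare upper end of the ink roller in the stand, collar up: turn it until the hidden keyway in its underside drops over the drive pin, then push it fully home against its spring. Finish while still holding it pushed home, so that I can slip in the retaining clip, and leave everything else on the bench where it is.

Things in the scene. Friction and masses are not known exactly. Their poses are not given: they have to be found in the camera images.
- truck: The loose truck, a rigid wheel standing on the bench, 36 mm tall, 0.1 to 0.2 kg. Lower 16 mm: black rubber tyre, diameter 42 mm; above it, 16 to 36 mm: knurled brass collar, diameter 32 mm, for gripping. Bore right through along its axis, diameter 13.6 mm. Origin: centre of the underside; z up along the bore.
- keyway (a point): Middle of the truck's underside (same point as its origin). A blind keyway, hidden inside the tyre and not visible from above or the side, crosses the underside through the axis: 7 mm wide, 23 mm long, 14 mm deep. It fits the pin at two positions half a turn apart, within about 8 degrees either way; its direction is not given: find it by turning with a light downward push, up to half a turn.
- shoulder (a point): Centre of the steel shoulder at the upper end of the bare roller, 204 mm above the bench; z up, yaw as the stand. Height of the truck's underside above this point: 14 mm while it rests on the pin, 8 mm once it has dropped over the pin onto the spring washer, 2 mm when pushed fully home. The roller is clamped and cannot turn.
- pin (a point): Middle of the steel drive pin, 12 mm above the shoulder on the roller's axis. The pin, diameter 4 mm, goes straight across the shaft, 20 mm from end to end (it sticks out both sides). Its direction varies and is not given by this frame, whose yaw is that of the stand.
- shaft_end (a point): Top end of the bare steel shaft, 52 mm above the shoulder, 256 mm above the bench. The shaft is 12 mm in diameter; its last 8 mm taper to 6 mm. z up.
- washer (a joint): How far the spring washer (brass, diameter 28 mm, round the shaft between shoulder and pin) is pushed down: 0 free, its top 8 mm above the shoulder; 0.006 m at its stop, truck fully home. It takes 3 N to start it and 7 N to reach the stop, and it springs back when let go.
- stand: Wooden roller stand screwed to the bench, block 90 x 220 x 30 mm, origin at the centre of its underside, long side along its y. Two upright rollers stand on it at y = -60 mm (the bare one, end at 256 mm above the bench) and y = +60 mm (finished: truck and clip already on, same height, leave alone). Rollers are 42 mm in diameter.
- stick: Bystander: steel composing stick with some type in it, 55 x 200 mm, 25 mm high, long side along its y. Origin: centre of its underside.
- ink_tin: Bystander: closed ink tin, diameter 76 mm, 55 mm high, origin at the centre of its underside.
- quoin_key: Bystander: T-shaped steel quoin key lying flat, about 85 x 75 mm, 14 mm high, origin on the bench near its middle.
- gauge: Bystander: roller setting gauge (small disc on a bar with a wooden handle) lying flat, about 140 mm long along its x, 12 mm high, origin on the bench near its middle.

How it is judged:
At the end, for the whole second after the job is handed in: Truck on the bare roller end, collar up (within 6 degrees, 3 mm of the axis), keyed over the pin, spring washer down at least 4.5 of its 6 mm, truck underside under 4.5 mm above the shoulder; fingers still on it with over 2 N; at rest (value of joint washer above 0.0045 m and z of truck in the frame of shoulder below 0.0045 m and horizontal distance between truck and shoulder below 0.003 m and angle between truck's own z axis and vertical below 0.1 rad and contact force between the fingers and truck above 2 N and linear speed of truck below 0.02 m/s); the arm keeps its last pose, push and grip.
It fails at once if the composing stick is moved by more than 15 mm (distance of stick from where it was at the start of the episode above 0.015 m).
It fails at once if the ink tin is moved by more than 15 mm (distance of ink_tin from where it was at the start of the episode above 0.015 m).
It fails at once if the quoin key is moved by more than 15 mm (distance of quoin_key from where it was at the start of the episode above 0.015 m).
It fails at once if the roller gauge is moved by more than 15 mm (distance of gauge from where it was at the start of the episode above 0.015 m).
It also fails if it takes over 72 s, if anything falls off the work surface, if the arm or the gripper's body presses on something with over 40 N, if the wrist force passes 120 N, or if a joint passes its speed limit or range.

## Working session

There is one attempt and no reset: what is moved stays moved. The work goes in short steps, Python scripts to look and compute and a tool call to move; the robot and the scene stay as the last step left them, time stands still between calls to the robot, and variables do not carry over. Pictures are saved under pics/ and viewed, at most 10 in all, crops included, and the job is handed in when it is done.

Besides the shell and the picture viewer there is one more tool, called as name([rows], argument=value, ...), one row to a line, values as JSON. step_arm: Moves the arm, as the interface text tells. Its arguments: {"type":"object","properties":{"steps":{"type":"array"},"claw":{"type":"number"},"grip_force":{"type":"number"}},"required":["steps"]}

```bash
mkdir -p pics; cat > h.py <<'E'
import numpy as np, cv2
from plant import sensors, vision, finish_job, r
def snap(cam,name):
    s=vision.snapshot(cam); cv2.imwrite('pics/'+name+'.png',s['img'][:,:,::-1]); 
    import pickle; pickle.dump(s,open(name+'.pkl','wb')); return s
def load(name):
    import pickle; return pickle.load(open(name+'.pkl','rb'))
def K(s): return np.array([[s['fx'],0,s['cx']],[0,s['fy'],s['cy']],[0,0,1]])
def pix2z(s,u,v,z):
    p=cv2.undistortPoints(np.array([[[u,v]]],float),K(s),np.array([s['k1'],0,0,0]))[0,0]
    R=np.array(s['rotation']); 
    d=R@np.array([p[0],p[1],1]); o=np.array(s['position']); return o+d*(z-o[2])/d[2]
def proj(s,P):
    R=np.array(s['rotation']); c=R.T@(np.array(P)-s['position']); a=c[:2]/c[2]; a=a*(1+s['k1']*(a@a))
    return a*[s['fx'],s['fy']]+[s['cx'],s['cy']]
E
python3 - <<'E'
from h import *
a=snap('scene','s0');b=snap('top','t0')
for s in(a,b): print({k:v for k,v in s.items() if k!='img'})
i=np.hstack([cv2.resize(a['img'],(400,300)),cv2.resize(b['img'],(400,300))])
cv2.imwrite('pics/t0b.png',cv2.resize(b['img'],(800,600),interpolation=cv2.INTER_CUBIC)[:,:,::-1])
print(r.tip_extent,sensors.get_state())
E
```

```text
{'fx': 448.04223924895933, 'fy': 448.04223924895933, 'cx': 253.21845039585276, 'cy': 193.7588386923494, 'k1': -0.0860235303069297, 'position': array([1.11345902, 0.62548528, 0.89995793]), 'rotation': array([ 0.31019613,  0.86435899, -0.37017311, -0.14012051])}
{'fx': 413.6340295561384, 'fy': 413.6340295561384, 'cx': 253.14169219793544, 'cy': 185.5497372077792, 'k1': -0.1300596000493425, 'position': array([0.55609783, 0.07422036, 1.24230985]), 'rotation': array([-0.70117599,  0.71226211, -0.02488506,  0.0203876 ])}
0.019 {'clock': 0.1, 'q': array([ 1.28580092,  0.68991604, -0.19448558,  1.56624326,  0.15731076,
        0.90251602, -0.21509223]), 'qd': array([ 0.00064155, -0.00176857,  0.00136306, -0.00247727, -0.00129905,
        0.00084228, -0.00075303]), 'joint_torque': array([-2.68670534e-03, -5.28498530e+01, -1.27144866e+00, -1.53837132e+01,
       -5.25792665e-02,  2.04110125e-03,  4.82546841e-05]), 'tool_pos': array([ 0.19565773, -0.59301058,  0.25697855]), 'eef_rot': array([ 9.87317585e-01,  1.58755377e-01, -2.10091686e-04, -8.20014196e-04]), 'contact_force': array([-0.76227228, -1.06567563,  0.29961672]), 'moment': array([-0.01911852,  0.00647842,  0.01646554]), 'finger_force': 0.0, 'opening': 0.9959308261149286}
```

View pics/t0b.png

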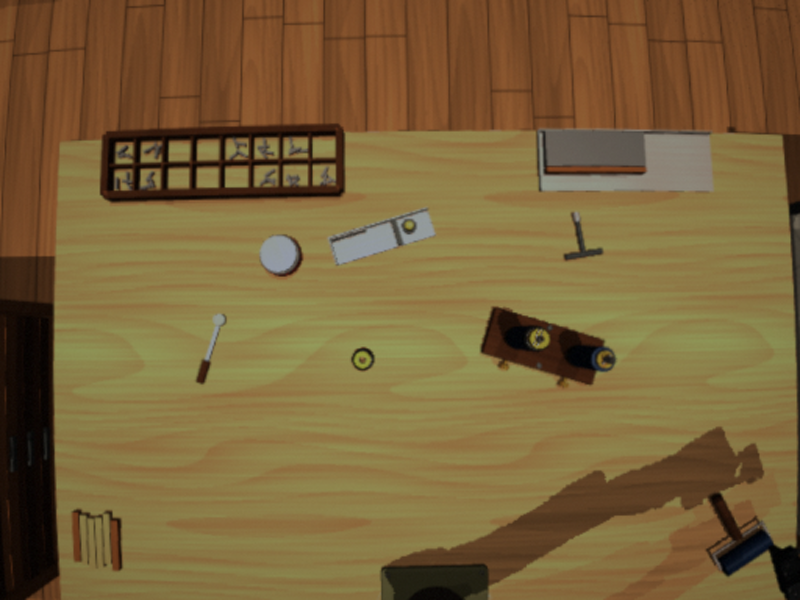

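View pics/s0.png

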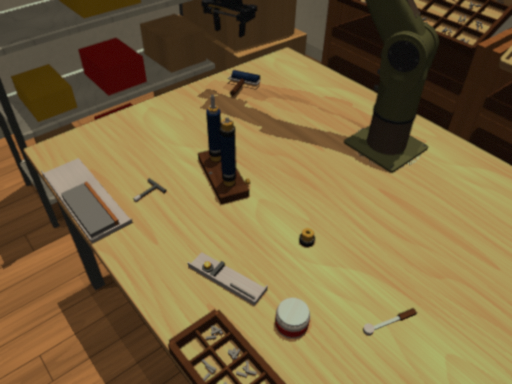

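The top view shows the truck at about (362,359) of 800 px, with the stand at about (545,345). The bare roller is at the right, its end near (604,358). Next I'll look at both enlarged.

```bash
cat > fix.py <<'E'
E
sed -i "s/R=np.array(s\['rotation'\])/R=Rotation.from_quat(s['rotation']).as_matrix()/; 1a from scipy.spatial.transform import Rotation" h.py
python3 - <<'E'
from h import *
b=load('t0');a=load('s0')
f=lambda i,x,y,w,h:cv2.resize(i[y:y+h,x:x+w],(400,300),interpolation=cv2.INTER_CUBIC)
o=np.vstack([np.hstack([f(b['img'],212,215,40,30),f(b['img'],340,205,80,60)]),np.hstack([f(a['img'],287,222,40,30),f(a['img'],190,85,80,60)])])
cv2.imwrite('pics/c0.png',np.clip(o[:,:,::-1]*1.5,0,255).astype(np.uint8))
T=pix2z(b,231.9,229.8,.036);print(T,proj(a,T))
S=pix2z(b,386.5,229,.256);print(S,proj(a,S),proj(b,[S[0],S[1],.204]))
E
```

```text
[0.50546576 0.12971719 0.036     ] [307.05567534 232.70097719]
[ 0.50916779 -0.25291511  0.256     ] [214.25637814  97.47272819] [379.88235887 228.19467634]
```

View pics/c0.png

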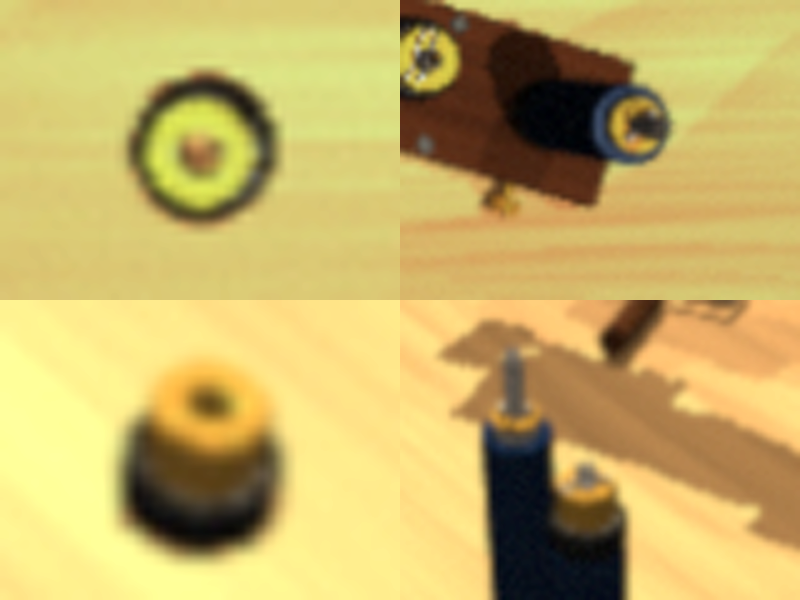

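The crops show:
- **Truck:** collar centre at about (232.0,230.2) in top and (308,232) in scene.
- **Bare shaft:** tip at about (391,230) in top and (212.6,95) in scene, with the washer at (387,230) in top.

```bash
python3 - <<'E'
from h import *
b=load('t0');a=load('s0')
def two(pa,pb,z):
    from scipy.optimize import least_squares
    g=lambda x:np.r_[proj(a,[*x,z])-pa,proj(b,[*x,z])-pb]
    s=least_squares(g,[.5,0]);return s.x,s.fun
print(two([308,232],[232,230.2],.036));print(two([212.6,95.2],[391,230],.256));print(pix2z(b,387.2,230,.212))
st=sensors.get_state();R=Rotation.from_quat(st['eef_rot']).as_matrix();print(R)
T=np.array([*two([308,232],[232,230.2],.036)[0],.15]);print((R.T@(T-st['tool_pos']))*100)
E
```

```text
(array([0.50315086, 0.12967384]), array([-0.31953436,  0.26633506, -0.07391823,  0.39750057]))
(array([ 0.50636027, -0.26432235]), array([0.03041534, 0.23070759, 0.10294045, 0.04233895]))
[ 0.50451002 -0.26926084  0.212     ]
[[ 9.49593372e-01  3.13483606e-01 -6.75217757e-04]
 [ 3.13484295e-01 -9.49592116e-01  1.55252250e-03]
 [-1.54491106e-04 -1.68593524e-03 -9.99998567e-01]]
[ 51.85601778 -58.96810064  10.7892751 ]
```

step_arm([
  [[0,0,-5],[0,0,0]],
  [[2,-2.3,-3],[0,0,0]],
  [[4,-4.5,0],[0,0,0]],
  [[4,-4.5,0],[0,0,0]],
  [[4,-4.5,0],[0,0,0]],
  [[4,-4.5,0],[0,0,0]],
  [[4,-4.5,0],[0,0,0]],
  [[4,-4.5,0],[0,0,0]],
  [[4,-4.5,0],[0,0,0]],
  [[4,-4.5,0],[0,0,0]],
  [[4,-4.5,0],[0,0,0]],
  [[4,-4.5,0],[0,0,0]],
], claw=1)

```text
clock: 1.6
tool_pos: [0.4468, -0.011, 0.3376]
eef_rot: [0.987, 0.159, -0.0, 0.0]
contact_force: [1.7, -0.2, -0.2]
opening: 1.002
finger_force: 0.0
```

```bash
cat >> h.py <<'E'
def go(P):
    st=sensors.get_state();R=Rotation.from_quat(st['eef_rot']).as_matrix()
    print('clk',st['clock'],'pos',st['tool_pos'].round(4),'q',st['q'].round(2),'yaw',np.degrees(np.arctan2(R[1,0],R[0,0])).round(1),'tilt',R[:,2].round(3),'F',st['contact_force'].round(2),'M',st['moment'].round(3),'ff',st['finger_force'],'op',st['opening'])
    print('shift cm',((R.T@(np.array(P)-st['tool_pos']))*100).round(2))
E
python3 -c "
from h import *
go([.503,.130,.14])"
```

```text
clk 1.6 pos [ 0.4468 -0.011   0.3376] q [ 0.16  0.36 -0.33  1.96  0.15  0.85 -1.51] yaw 18.3 tilt [-0. -0. -1.] F [ 1.73 -0.23 -0.23] M [-0.014 -0.079 -0.027] ff 0.0 op 1.0022147689385896
shift cm [  9.75 -11.64  19.76]
```

step_arm([
  [[2.4,-2.9,4],[0,0,0]],
  [[2.4,-2.9,4],[0,0,0]],
  [[2.4,-2.9,4],[0,0,0]],
  [[2.5,-2.9,4],[0,0,0]],
  [[0,0,3],[0,0,0]],
  [[0,0,0],[0,0,0]],
  [[0,0,0],[0,0,0]],
])

```text
clock: 2.48
tool_pos: [0.5026, 0.1274, 0.1485]
eef_rot: [0.987, 0.158, 0.0, 0.0]
contact_force: [0.5, -0.5, 0.1]
opening: 1.001
finger_force: 0.0
```

```bash
python3 -c "
from h import *
go([.503,.130,.037])
w=snap('wrist','w1');print(w['position'],w['rotation'],proj(w,[.503,.130,.036]))"
```

```text
clk 2.475 pos [0.5026 0.1274 0.1485] q [-0.21  0.73 -0.21  1.98  0.31  0.46 -1.9 ] yaw 18.2 tilt [ 0.001 -0.    -1.   ] F [ 0.55 -0.55  0.07] M [-0.021 -0.03   0.01 ] ff 0.0 op 1.0009043309722658
shift cm [ 0.12 -0.24 11.15]
[0.56726254 0.14931978 0.27634837] [ 0.80317325 -0.58049428 -0.07834312  0.10863458] [248.86457553 190.51739512]
```

View pics/w1.png

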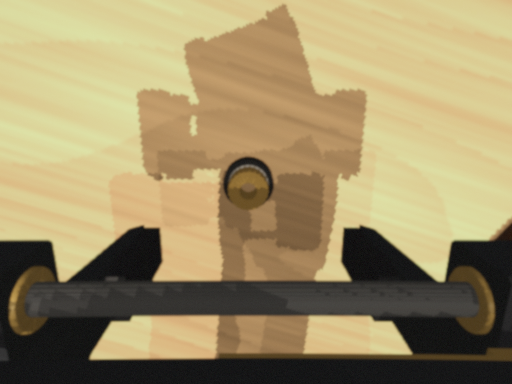

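The collar's top centre is at about (249,189), against (248.9,190.5) predicted, so the truck position is good to 1 mm. I'll go down and grip.

step_arm([
  [[0.1,-0.2,4],[0,0,0]],
  [[0,0,4],[0,0,0]],
  [[0,0,2],[0,0,0]],
  [[0,0,1],[0,0,0]],
  [[0,0,0],[0,0,0]],
  [[0,0,0],[0,0,0]],
])

```text
clock: 3.28
tool_pos: [0.5034, 0.1301, 0.0388]
eef_rot: [0.987, 0.159, 0.001, -0.0]
contact_force: [0.5, -0.0, -0.7]
opening: 1.0
finger_force: 0.0
```

```bash
python3 -c "
from h import *
go([.503,.130,.037])"
```

```text
clk 3.275 pos [0.5034 0.1301 0.0388] q [-0.28  0.93 -0.1   2.02  0.38  0.21 -1.96] yaw 18.2 tilt [ 0.002  0.001 -1.   ] F [ 0.47 -0.01 -0.67] M [0.03  0.014 0.002] ff 0.0 op 0.9999298959352335
shift cm [-0.04  0.    0.18]
```

step_arm([
  [[0,0,0.15],[0,0,0]],
  [[0,0,0],[0,0,0]],
  [[0,0,0],[0,0,0]],
  [[0,0,0],[0,0,0]],
  [[0,0,0],[0,0,0]],
  [[0,0,0],[0,0,0]],
  [[0,0,0],[0,0,0]],
  [[0,0,0],[0,0,0]],
], claw=-1, grip_force=25)

```text
clock: 4.28
tool_pos: [0.5026, 0.1301, 0.0362]
eef_rot: [0.987, 0.159, -0.0, 0.0]
contact_force: [1.2, -0.0, -0.3]
opening: 0.357
finger_force: 25.0
```

```bash
python3 -c "
from h import *
go([.5055,-.265,.340])"
```

```text
clk 4.275 pos [0.5026 0.1301 0.0362] q [-0.29  0.93 -0.09  2.02  0.38  0.21 -1.96] yaw 18.3 tilt [-0. -0. -1.] F [ 1.2  -0.01 -0.25] M [-0.015  0.049 -0.038] ff 24.99990175030689 op 0.3570802975002501
shift cm [-12.1   37.61 -30.38]
```

step_arm([
  [[0,0,-3],[0,0,0]],
  [[0,0,-6],[0,0,0]],
  [[0,0,-6],[0,0,0]],
  [[0,0,-6],[0,0,0]],
  [[0,0,-6],[0,0,0]],
  [[0,0,-3.4],[0,0,0]],
  [[-1.5,4.7,0],[0,0,0]],
  [[-1.5,4.7,0],[0,0,0]],
  [[-1.5,4.7,0],[0,0,0]],
  [[-1.5,4.7,0],[0,0,0]],
  [[-1.5,4.7,0],[0,0,0]],
  [[-1.5,4.7,0],[0,0,0]],
])

```text
clock: 5.78
tool_pos: [0.5048, -0.1675, 0.3399]
eef_rot: [0.987, 0.159, -0.001, -0.0]
contact_force: [0.3, 0.6, -1.5]
opening: 0.351
finger_force: 25.0
```

```bash
python3 - <<'E'
from h import *
go([.5055,-.265,.340])
w=snap('wrist','w2');print(proj(w,[.506,-.265,.256]),proj(w,[.506,-.265,.212]))
E
```

```text
clk 5.775 pos [ 0.5048 -0.1675  0.3399] q [ 0.44  0.48 -0.32  1.73  0.17  0.96 -1.2 ] yaw 18.3 tilt [-0.001  0.    -1.   ] F [ 0.31  0.63 -1.48] M [-0.053 -0.066 -0.001] ff 25.001299935247516 op 0.351221714250725
shift cm [-2.99  9.28 -0.01]
[383.75880311 243.19995649] [362.98344876 220.72390935]
```

View pics/w2.png

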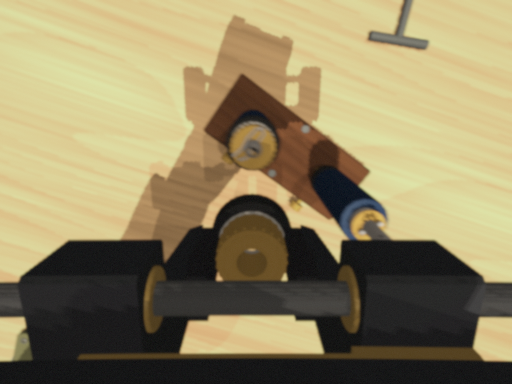

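The wrist view has the held truck at (251,262). The bare roller's washer is at about (368,222), with the shaft leading toward (384,240). I'll enlarge that.

```bash
python3 - <<'E'
from h import *
w=load('w2')
o=cv2.resize(w['img'][195:255,330:410],(800,600),interpolation=cv2.INTER_CUBIC)
cv2.imwrite('pics/c2.png',np.clip(o[:,:,::-1]*1.6,0,255).astype(np.uint8))
print(w['fx'],w['position'])
E
```

```text
324.23416479741974 [ 0.56966645 -0.14549089  0.46765305]
```

View pics/c2.png

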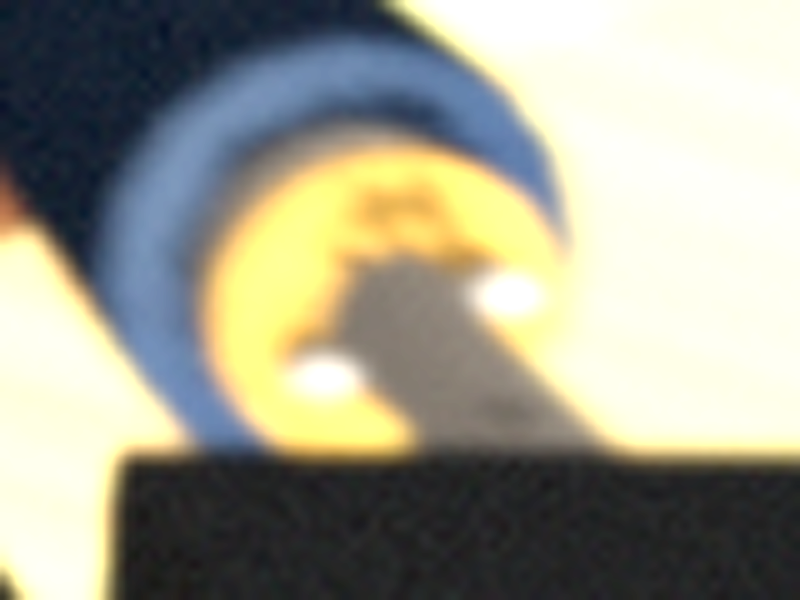

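In the enlargement the washer is centred at (368.5,228). The pin ends are at (362.5,232.5) and (380.5,224.5), so its middle is (371.5,228.5).

```bash
python3 - <<'E'
from h import *
w=load('w2')
print(pix2z(w,368.5,228,.212),pix2z(w,371.5,228.5,.216)); a=pix2z(w,362.5,232.5,.216);b=pix2z(w,380.5,224.5,.216);print(a,b,np.linalg.norm(a-b),np.degrees(np.arctan2(*(b-a)[1::-1])))
# TCP check: collar top centre in view
print(pix2z(w,251,262,.34))
E
```

```text
[ 0.50144652 -0.27199169  0.212     ] [ 0.50288873 -0.27253493  0.216     ]
[ 0.49724477 -0.26692917  0.216     ] [ 0.50848761 -0.27809076  0.216     ] 0.015842423610836022 -44.79223043722722
[ 0.50493111 -0.16673952  0.34      ]
```

step_arm([
  [[-4,4,0],[0,0,0]],
  [[-4.4,4,0],[0,0,0]],
  [[0,1.8,0],[0,0,0]],
  [[0,0,0],[0,0,0]],
  [[0,0,0],[0,0,0]],
  [[0,0,0],[0,0,0]],
])

```text
clock: 6.58
tool_pos: [0.4568, -0.2836, 0.3402]
eef_rot: [0.987, 0.16, -0.0, -0.0]
contact_force: [0.6, -0.7, -1.0]
opening: 0.359
finger_force: 25.0
```

```bash
python3 - <<'E'
from h import *
go([.503,-.271,.340])
w=snap('wrist','w3');p=proj(w,[.503,-.271,.256]);print(p,proj(w,[.503,-.271,.212]))
x,y=int(p[0])-60,int(p[1])-45;x=max(x,0);y=max(y,0);print(x,y)
o=cv2.resize(w['img'][y:y+90,x:x+120],(800,600),interpolation=cv2.INTER_CUBIC)
cv2.imwrite('pics/c3.png',np.clip(o[:,:,::-1]*1.6,0,255).astype(np.uint8))
E
```

```text
clk 6.575 pos [ 0.4568 -0.2836  0.3402] q [ 0.67  0.48 -0.31  1.71  0.17  0.97 -0.96] yaw 18.4 tilt [-0.     0.001 -1.   ] F [ 0.57 -0.66 -0.99] M [-0.024  0.04   0.033] ff 25.00009713541658 op 0.3585853015090533
shift cm [4.78 0.26 0.02]
[256.37363967 132.86492953] [255.57231827 127.30050115]
196 87
```

View pics/c3.png

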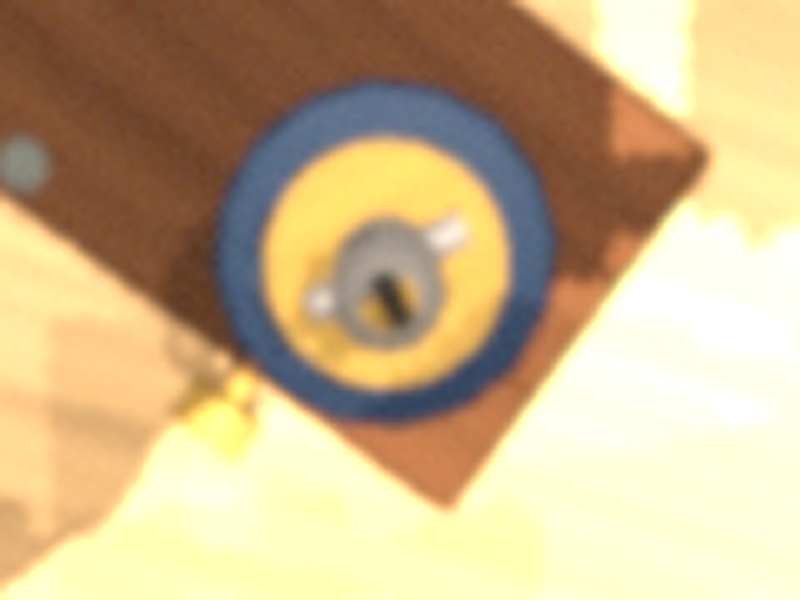

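The wrist now looks almost straight down on the bare end. The washer centre is at (253.9,126.3), the shaft tip at (254.2,131.5), and the pin crosses from (244.3,132.3) to (263.2,122).

```bash
python3 - <<'E'
from h import *
w=load('w3')
print(pix2z(w,253.9,126.3,.212),pix2z(w,254.2,131.5,.256))
T=pix2z(w,254.1,131.5,.256)
go([T[0],T[1],.31])
E
```

```text
[ 0.50331177 -0.26952324  0.212     ] [ 0.50337965 -0.26938846  0.256     ]
clk 6.625 pos [ 0.4568 -0.2839  0.3403] q [ 0.67  0.48 -0.31  1.71  0.17  0.97 -0.96] yaw 18.4 tilt [-0.  0. -1.] F [ 0.5   0.7  -0.48] M [ 0.053  0.021 -0.026] ff 25.000014365105017 op 0.3585467690314152
shift cm [4.88 0.09 3.03]
```

step_arm([
  [[2.8,0.1,0],[0,0,0]],
  [[2,0,0],[0,0,0]],
  [[0,0,2],[0,0,0]],
  [[0,0,1],[0,0,0]],
  [[0,0,0],[0,0,0]],
  [[0,0,0],[0,0,0]],
  [[0,0,0],[0,0,0]],
])

```text
clock: 7.5
tool_pos: [0.5026, -0.2714, 0.3109]
eef_rot: [0.987, 0.159, 0.001, 0.0]
contact_force: [1.3, 0.1, -1.6]
opening: 0.361
finger_force: 25.0
```

```bash
python3 - <<'E'
from h import *
go([.5033,-.2695,.2600])
E
```

```text
clk 7.5 pos [ 0.5026 -0.2714  0.3109] q [ 0.59  0.56 -0.3   1.66  0.19  0.95 -1.03] yaw 18.2 tilt [ 0.001 -0.001 -1.   ] F [ 1.32  0.08 -1.64] M [-0.024  0.035 -0.017] ff 24.999890267536102 op 0.3611116197985512
shift cm [ 0.13 -0.17  5.09]
```

step_arm([
  [[0.05,-0.1,1],[0,0,0]],
  [[0,0,1],[0,0,0]],
  [[0,0,0.6],[0,0,0]],
  [[0,0,0.5],[0,0,0]],
  [[0,0,0.5],[0,0,0]],
  [[0,0,0.5],[0,0,0]],
  [[0,0,0],[0,0,0]],
  [[0,0,0],[0,0,0]],
])

```text
clock: 8.5
tool_pos: [0.5026, -0.2702, 0.2694]
eef_rot: [0.987, 0.159, 0.0, 0.0]
contact_force: [0.2, -1.2, -1.1]
opening: 0.356
finger_force: 25.0
```

```bash
python3 - <<'E'
from h import *
go([.5033,-.2695,.2540])
E
```

```text
clk 8.5 pos [ 0.5026 -0.2702  0.2694] q [ 0.58  0.61 -0.28  1.72  0.22  0.85 -1.05] yaw 18.3 tilt [ 0. -0. -1.] F [ 0.25 -1.19 -1.13] M [ 0.03   0.004 -0.011] ff 25.00001010757842 op 0.35561789717334913
shift cm [ 0.09 -0.04  1.54]
```

step_arm([
  [[0.05,0,0.5],[0,0,0]],
  [[0,0,0.5],[0,0,0]],
  [[0,0,0.3],[0,0,0]],
  [[0,0,0.2],[0,0,0]],
  [[0,0,0.1],[0,0,0]],
  [[0,0,0],[0,0,0]],
  [[0,0,0],[0,0,0]],
  [[0,0,0],[0,0,0]],
])

```text
clock: 9.5
tool_pos: [0.503, -0.27, 0.2533]
eef_rot: [0.987, 0.159, 0.0, 0.0]
contact_force: [0.3, 0.3, -0.6]
opening: 0.356
finger_force: 25.0
```

```bash
python3 - <<'E'
from h import *
go([.5033,-.2695,.2540])
E
```

```text
clk 9.5 pos [ 0.503  -0.27    0.2533] q [ 0.58  0.63 -0.28  1.74  0.23  0.81 -1.06] yaw 18.3 tilt [ 0. -0. -1.] F [ 0.25  0.26 -0.6 ] M [ 0.081 -0.028 -0.034] ff 24.99991085329384 op 0.3562565391932129
shift cm [ 0.04 -0.04 -0.07]
```

Right at pin height. Press a bit further, to feel contact.

step_arm([
  [[0,0,0.1],[0,0,0]],
  [[0,0,0.1],[0,0,0]],
  [[0,0,0],[0,0,0]],
  [[0,0,0],[0,0,0]],
])

```text
clock: 10.0
tool_pos: [0.503, -0.27, 0.2512]
eef_rot: [0.987, 0.159, 0.0, 0.0]
contact_force: [0.1, -0.9, -0.5]
opening: 0.359
finger_force: 25.0
```

```bash
python3 - <<'E'
from h import *
go([.5033,-.2695,.2540])
E
```

```text
clk 10.0 pos [ 0.503  -0.27    0.2512] q [ 0.58  0.63 -0.28  1.74  0.23  0.8  -1.06] yaw 18.3 tilt [ 0. -0. -1.] F [ 0.06 -0.88 -0.5 ] M [-0.017  0.018 -0.031] ff 24.99996165308403 op 0.35904961853295875
shift cm [ 0.04 -0.04 -0.28]
```

step_arm([
  [[0,0,0.1],[0,0,0]],
  [[0,0,0.1],[0,0,0]],
  [[0,0,0],[0,0,0]],
  [[0,0,0],[0,0,0]],
])

```text
clock: 10.5
tool_pos: [0.503, -0.2699, 0.2492]
eef_rot: [0.987, 0.159, -0.0, 0.0]
contact_force: [-0.6, -0.3, -0.9]
opening: 0.357
finger_force: 25.0
```

```bash
python3 - <<'E'
from h import *
go([.5033,-.2695,.2540])
E
```

```text
clk 10.5 pos [ 0.503  -0.2699  0.2492] q [ 0.58  0.63 -0.28  1.74  0.23  0.8  -1.06] yaw 18.3 tilt [-0. -0. -1.] F [-0.63 -0.27 -0.92] M [-0.023 -0.022 -0.033] ff 25.00001898366463 op 0.3565222753915715
shift cm [ 0.04 -0.03 -0.48]
```

step_arm([
  [[0,0,0.1],[0,0,0]],
  [[0,0,0.1],[0,0,0]],
  [[0,0,0],[0,0,0]],
  [[0,0,0],[0,0,0]],
])

```text
clock: 11.0
tool_pos: [0.5031, -0.27, 0.2475]
eef_rot: [0.987, 0.159, 0.0, 0.0]
contact_force: [-0.5, 0.4, 2.1]
opening: 0.353
finger_force: 25.0
```

```bash
python3 - <<'E'
from h import *
go([.5033,-.2695,.2420])
s=snap('scene','s1');p=proj(s,[.5033,-.2695,.22]);print(p);x,y=int(p[0])-40,int(p[1])-30
o=cv2.resize(s['img'][y:y+60,x:x+80],(800,600),interpolation=cv2.INTER_CUBIC)
cv2.imwrite('pics/c4.png',np.clip(o[:,:,::-1]*1.7,0,255).astype(np.uint8))
for z in (.206,.212,.218,.224): print(z,(proj(s,[.5033,-.2695,z])-[x,y])*10)
E
```

```text
clk 11.0 pos [ 0.5031 -0.27    0.2475] q [ 0.58  0.64 -0.28  1.74  0.23  0.8  -1.06] yaw 18.3 tilt [ 0. -0. -1.] F [-0.53  0.44  2.13] M [ 0.091  0.082 -0.005] ff 25.00007693317457 op 0.3534799839673789
shift cm [ 0.04 -0.04  0.55]
[213.03457776 105.51784779]
0.206 [402.65832535 347.69457017]
0.212 [401.67059401 329.54802256]
0.218 [400.67782472 311.28961917]
0.224 [399.67999148 292.9184912 ]
```

View pics/c4.png

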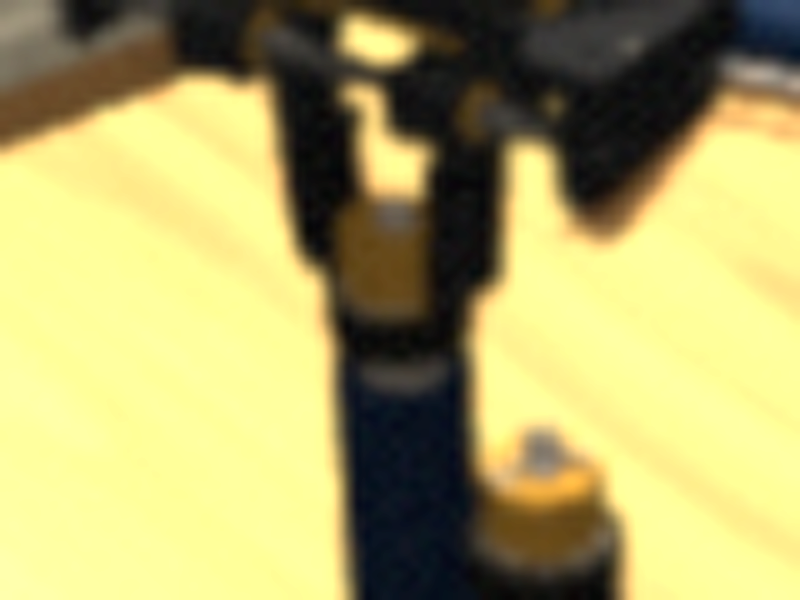

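The scene crop shows the truck straight on the shaft, with about 8 mm of shaft showing above the collar at (395,210). The gripper is at the height where the washer should first be touched, and the force is about 3 N. It seems the keyway was already aligned with the pin, so I'll push on and watch the force.

step_arm([
  [[0,0,0.1],[0,0,0]],
  [[0,0,0.1],[0,0,0]],
  [[0,0,0.1],[0,0,0]],
  [[0,0,0],[0,0,0]],
  [[0,0,0],[0,0,0]],
])

```text
clock: 11.68
tool_pos: [0.5031, -0.27, 0.2443]
eef_rot: [0.987, 0.159, 0.0, 0.0]
contact_force: [-1.2, 0.1, 4.0]
opening: 0.357
finger_force: 25.0
```

```bash
python3 - <<'E'
from h import *
go([.5033,-.2695,.2420])
E
```

```text
clk 11.675 pos [ 0.5031 -0.27    0.2443] q [ 0.58  0.64 -0.28  1.74  0.23  0.79 -1.06] yaw 18.3 tilt [ 0. -0. -1.] F [-1.21  0.09  3.96] M [0.067 0.184 0.007] ff 25.00003861663572 op 0.35663185428652266
shift cm [ 0.04 -0.04  0.23]
```

step_arm([
  [[0,0,0.1],[0,0,0]],
  [[0,0,0.1],[0,0,0]],
  [[0,0,0.1],[0,0,0]],
  [[0,0,0],[0,0,0]],
  [[0,0,0],[0,0,0]],
  [[0,0,0],[0,0,0]],
], grip_force=35)

```text
clock: 12.42
tool_pos: [0.5031, -0.27, 0.2421]
eef_rot: [0.987, 0.159, 0.0, 0.0]
contact_force: [-2.0, 1.2, 10.1]
opening: 0.355
finger_force: 35.0
```

```bash
python3 - <<'E'
from h import *
go([.5033,-.2695,.2420])
E
```

```text
clk 12.425 pos [ 0.5031 -0.27    0.2421] q [ 0.57  0.64 -0.27  1.75  0.23  0.78 -1.07] yaw 18.3 tilt [ 0.001 -0.001 -1.   ] F [-2.    1.15 10.06] M [0.226 0.58  0.017] ff 35.000880173645896 op 0.3552658306881968
shift cm [ 0.03 -0.04  0.01]
```

```bash
python3 - <<'E'
from h import *
s=snap('scene','s2');x,y=173,75
f=lambda n:cv2.resize(load(n)['img'][85:125,195:235],(400,400),interpolation=cv2.INTER_CUBIC)
o=np.hstack([f('s1'),f('s2')])
cv2.imwrite('pics/c5.png',np.clip(o[:,:,::-1]*1.7,0,255).astype(np.uint8))
E
```

```text
(no output)
```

View pics/c5.png

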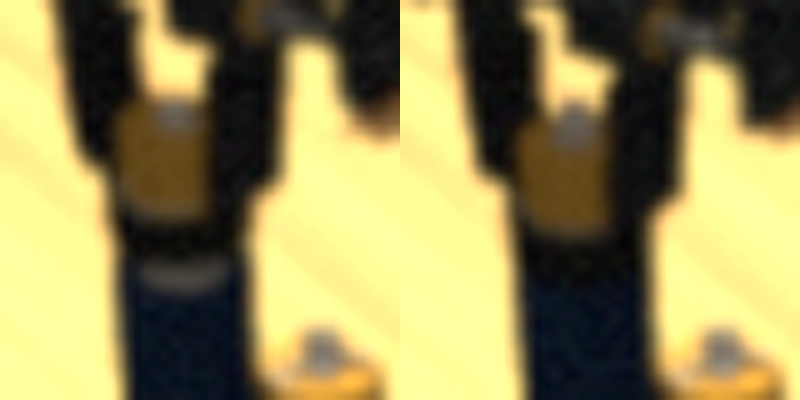

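The before-and-after pair shows the truck about 6 mm lower: the gap above the roller is gone and more shaft shows at (575,125). With 10 N on the stop and the height as it should be when home, I'm handing it in.

```bash
python3 -c "
from h import *
print(finish_job())"
```

```text
the job is handed in; nothing more can be done
None
```

The truck is keyed over the pin and held fully home on the bare roller, pressed onto the stop with about 10 N; the keyway was already lined up, so no turning was needed, and the job is handed in (no verdict was returned).

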